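# Scoop bearing balls into the housing and hang the scoop up

## Task

Use the hand scoop to lift the three steel balls out of the tray in one scoopful and tip them into the open bearing housing, then hang the scoop by its eye on the stand's peg and leave it hanging there nearly still. Do not touch the balls with the fingers, and leave the gears and the bearing ring on the bench where they lie.

Things in the scene. Friction and masses are not known exactly. Their poses are not given: they have to be found in the camera images.
- scoop: hand scoop of sheet aluminium, about 200 g, standing on the bench. Pan 100 mm long (its x), 72 mm wide (y), all sheet 2 mm thick; sides and back 30 mm tall; the front (+x) is open, the sides stop 10 mm short of the lip. A post against the back (reaching to x = -56 mm) carries a level wooden grip over the pan. Origin: centre of the pan's underside; z up
- scoop_grip (a point): centre of the scoop's wooden grip: a bar along the scoop's x, 75 mm long, 16 mm wide (y), 20 mm tall; at (-16, 0, 105) mm in the scoop's frame
- scoop_eye (a point): centre of the steel eye behind the grip, at (-76, 0, 108) mm in the scoop's frame: a ring of 7 mm round bar in the scoop's x-z plane, its axis along the scoop's y, clear hole 27 mm, 43 mm over all
- scoop_lip (a point): middle of the front edge of the pan, underside, at (50, 0, 0) mm in the scoop's frame
- scoop_pan (a point): middle of the pan, 15 mm above its underside, at (0, 0, 15) mm in the scoop's frame
- tray: dark steel tray fixed to the bench, 90 mm wide (its y, 84 mm inside) and 33 mm tall, walls and floor 3 mm thick. Inside, its flat floor (3 mm above the bench) runs from x = -122 mm to x = 85 mm; there the far end slopes up at 55 degrees to the rim at x = 106 mm; the near end and sides are upright. The balls lie on the flat floor, in its +x half. Origin: underside, x = 0, midway across
- ball0_center (a point): steel bearing ball, 22 mm across, about 43 g; this point is its centre. Three alike lie on the far (+x) half of the tray's floor
- ball1_center (a point): steel bearing ball, 22 mm across, about 43 g; this point is its centre. Three alike lie on the far (+x) half of the tray's floor
- ball2_center (a point): steel bearing ball, 22 mm across, about 43 g; this point is its centre. Three alike lie on the far (+x) half of the tray's floor
- housing: round open aluminium bearing housing fixed to the bench, 116 mm across and 48 mm tall with six bolt lugs round the rim (144 mm over the lugs), open at the top: inside 104 mm across, inner floor 8 mm above the bench, with a small hub (28 mm across) up to 20 mm high in its middle. Origin: centre of its underside
- hook_stand: stand fixed to the bench: round foot 110 mm across, 16 mm column 248 mm tall, and one steel peg, 8 mm thick, that runs level from the column along the stand's -x at 235 mm height, straight for 75 mm, then 9 mm more with the tip turned up by 8 mm. Origin: centre of the foot's underside, under the column
- peg_mid (a point): point on the peg's axis, 45 mm from the column's axis; its x axis runs along the peg, towards the column
- big_gear: steel gear, 84 mm across, 14 mm thick, with a 36 mm hub 40 mm tall; origin at the centre of its underside; a bystander
- small_gear: steel pinion, 42 mm across, 20 mm thick (hub 26 mm tall); origin at the centre of its underside; a bystander
- bearing_ring: steel bearing ring lying flat, 62 mm across, 44 mm bore, 16 mm tall; origin at the centre of its underside; a bystander

How it is judged:
By the outcome, as a careful person would: the job done as asked, in the order asked, and still so for the second after the job is handed in, with the robot touching nothing.
It also fails if it takes over 72 s, if anything falls off the work surface, if the arm or the gripper's body presses on something with over 40 N, if the wrist force passes 120 N, or if a joint passes its speed limit or range.

## Robot

A 6-joint arm with a two-finger parallel gripper is mounted at the origin on the work surface. World frame = base frame: x ahead of the robot, y to its left, z up, the work surface at z = 0. Lengths are in m, angles in rad, forces in N, time in s.
With the tool pointing down it reaches from about 0.25 to 0.8 m from the base axis. Payload 3.9 kg.
Tool frame: the origin (TCP) lies at the very end of the fingers, on their centre line; the grasp point (between the pads) lies 19 mm behind it (ctrl.hold_point_z is the distance from the TCP to the grasp point, in m); z points along the fingers, y is the line along which they close (so a half turn about z gives the same grasp; the last joint's range is limited). The gripper opens to 85 mm and grips with 20 to 120 N. Pads are 22 mm wide; open, the fingers measure 114 mm over their backs; the gripper's body (76 mm by 85 mm) begins 54 mm behind the grasp point. The pads swing forward as they close: fully open they stand 13 mm farther back than shut.
Start: joints at [1.144, 0.26, -0.138, 1.173, 0, 1.571], TCP at [0.217, 0.478, 0.231] pointing down, gripper open.
Joint ranges: [-2.78, 2.78], [-0.83, 1.72], [-1.28, 1.37], [-1.9, 2.12], [-1.57, 1.48], [-3.14, 3.14]. Speed limits (rad/s): [2.57, 2.57, 3.14, 3.14, 3.14, 3.14].

## Interface

Orientations are given as a unit quaternion [w, x, y, z].
In Python, from rig import get_obs, vision, order, ctrl gives the robot as it stands.
- The arm moves only by the tool play_rows, never from a script. Its argument "targets" is a list of rows, each a list of 6 numbers: the shift along the world's x, y, z in m, then the turn, a rotation vector about the world's x, y, z in degrees. A call has 1 to 8 rows; each row is the pose to reach, as a shift and turn from the pose commanded when the call began; what a row does not reach only later rows make up. A row lasts 1/10 s, in which the tool goes at most 50 mm and 8.59 degrees, less where a joint would pass 70% of its speed; a pose out of reach is approached as far as the arm can. A call with a gripper value outside its range is refused whole. "hand" is the opening, from 0 (shut) to 1 (fully open), set as the call begins (left out, the last holds). The fingers move at their own pace and stop on an object; the grip force is fixed at half the most. Time passes only in rows, so rows that repeat a pose let the fingers close. It gives the time, the measured TCP pose, the force, the opening and the grip force at its end, in the units of the state.
- get_obs(): the state, without advancing time (a new reading comes with each control period).
- vision.grab_frame(name): name is "scene" or "top" or "wrist"; returns a dict with "color" (420x560x3 uint8, red, green, blue), "intrinsics" (3x3 intrinsics, pixels), "extrinsics" (4x4, takes a point from camera to world coordinates); the wrist camera has in their place "T_tool_cam" (4x4, takes a point from camera to tool coordinates, whose origin is the TCP and whose axes are the flange's). Camera axes: x right, y up, looking along -z (the intrinsics and any distortion apply to the point x, -y, -z); pixel columns grow to the right and rows downward; lengths in m; the calibration is good to about 2 mm. A picture is of the moment at which its call begins: read the wrist's pose just before it. There is no depth.
- order.job_done(): hands the job in; it is judged then, once.
The state is a dict: "time": time; "joint_positions": joint angles; "dq": joint speeds; "joint_torque": joint torques, N m; "tcp_pos": TCP position; "ee_rot": TCP orientation; "wrist_force": force on the tool from outside, world axes, zero at the start; "wrist_torque": the same for the moment, N m; "finger_gap": finger opening in m; "finger_force": force on a finger pad.
Only numpy, scipy, OpenCV 4.12 (cv2) and the standard library are available. Lean on these libraries where they do the work, as an engineer would, in place of code of your own. Each camera call takes 0.05 s, during which the arm holds its last target. There are 200 camera calls.

## Working session

There is one attempt and no reset: what is moved stays moved. The work goes in short steps, Python scripts to look and compute and a tool call to move; the robot and the scene stay as the last step left them, time stands still between calls to the robot, and variables do not carry over. Pictures are saved under pics/ and viewed, at most 10 in all, crops included, and the job is handed in when it is done.

Besides the shell and the picture viewer there is one more tool, called after "Call:" as a command line: name --pt "numbers of a row" for each row, then --argument value for the rest. play_rows: Moves the arm, as the interface text tells. Its arguments: {"type":"object","properties":{"targets":{"type":"array"},"hand":{"type":"number"}},"required":["targets"]}

```bash
ls; mkdir -p pics
python3 - <<'E'
from rig import get_obs, vision, order, ctrl
import cv2,numpy as np
o=get_obs()
print(o['time'],o['tcp_pos'],o['ee_rot'],o['finger_gap'],ctrl.hold_point_z)
for n in ['scene','top']:
    f=vision.grab_frame(n); cv2.imwrite(f'pics/{n}0.png',f['color'][:,:,::-1]); np.savez(f'{n}.npz',**{k:f[k] for k in f if k in('color','intrinsics','extrinsics')})
    print(n,f.keys(),f['intrinsics'],np.round(f['extrinsics'],4))
E
```

```text
pics
0.0 [0.21702305 0.47729776 0.23047831] [-2.05330499e-04  2.11754438e-01  9.77322435e-01 -9.35179821e-04] 0.08519988509728132 0.0187
scene dict_keys(['color', 'intrinsics', 'extrinsics']) [[493.04747341   0.         285.13267862]
 [  0.         493.04747341 212.68853683]
 [  0.           0.           1.        ]] [[-0.3092 -0.7341  0.6045  1.1835]
 [ 0.9509 -0.2292  0.2081  0.2308]
 [-0.0142  0.6391  0.769   0.9669]
 [ 0.      0.      0.      1.    ]]
top dict_keys(['color', 'intrinsics', 'extrinsics']) [[459.49919498   0.         284.84987377]
 [  0.         459.49919498 214.28681671]
 [  0.           0.           1.        ]] [[-0.0215  0.9854 -0.169   0.4114]
 [-0.9991 -0.0273 -0.0326 -0.0198]
 [-0.0367  0.1682  0.9851  1.058 ]
 [ 0.      0.      0.      1.    ]]
```

View pics/scene0.png

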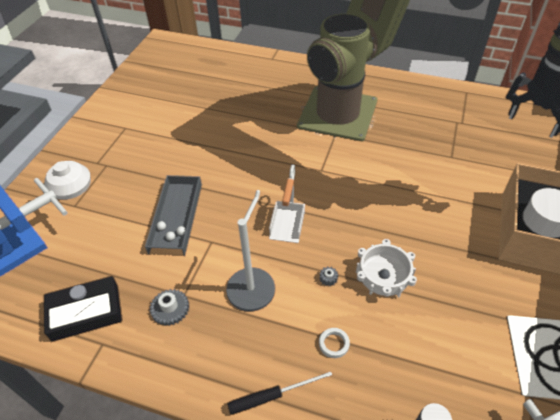

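View pics/top0.png

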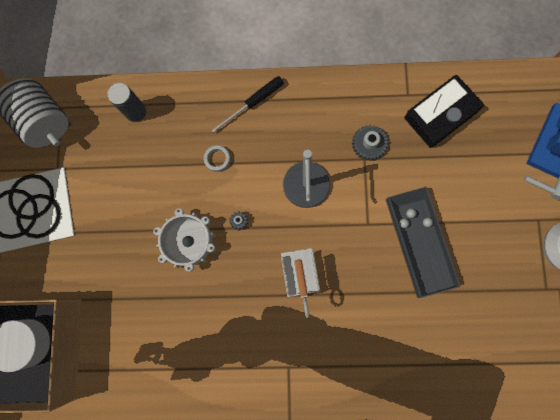

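The scene view shows the tray with 3 balls (172,231), scoop (288,220), stand (250,290), housing (386,268). In the top view the tray is at (423,242), scoop pan at (300,273) with its eye near (307,312), peg from (307,155) to (307,200), and housing at (186,241). Next I enlarge these for measurement.

```bash
cat > h.py <<'E'
import numpy as np,cv2
from rig import get_obs, vision, order, ctrl
from scipy.spatial.transform import Rotation as R
def load(n):
    d=np.load(n+'.npz'); return d['color'],d['intrinsics'],d['extrinsics']
def ray(K,E,u,v):
    d=E[:3,:3]@np.array([(u-K[0,2])/K[0,0],-(v-K[1,2])/K[1,1],-1]); return E[:3,3],d
def onplane(K,E,u,v,z):
    c,d=ray(K,E,u,v); return c+d*(z-c[2])/d[2]
def proj(K,E,p):
    q=E[:3,:3].T@(np.asarray(p)-E[:3,3]); return K[0,2]+K[0,0]*q[0]/-q[2], K[1,2]+K[1,1]*q[1]/q[2]
def tri(v):  # list of (K,E,u,v)
    A=np.zeros((3,3));b=np.zeros(3);L=[]
    for K,E,u,w in v:
        c,d=ray(K,E,u,w);d=d/np.linalg.norm(d);P=np.eye(3)-np.outer(d,d);A+=P;b+=P@c;L.append((c,P))
    p=np.linalg.solve(A,b); return p,[np.linalg.norm(P@(p-c)) for c,P in L]
E
python3 - <<'E'
from h import *
T=load('top')[0];S=load('scene')[0]
def crop(im,u,v,w,h,s): return cv2.resize(im[v:v+h,u:u+w],None,fx=s,fy=s,interpolation=cv2.INTER_CUBIC)
a=np.hstack([crop(T,275,235,80,100,5)[:,:,::-1],crop(S,250,160,80,100,5)[:,:,::-1]])
cv2.imwrite('pics/a.png',a)
b=np.hstack([crop(T,380,180,90,125,4)[:,:,::-1],crop(T,270,130,100,125,4)[:,:,::-1]])
cv2.imwrite('pics/b.png',b)
E
```

```text
(no output)
```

View pics/a.png

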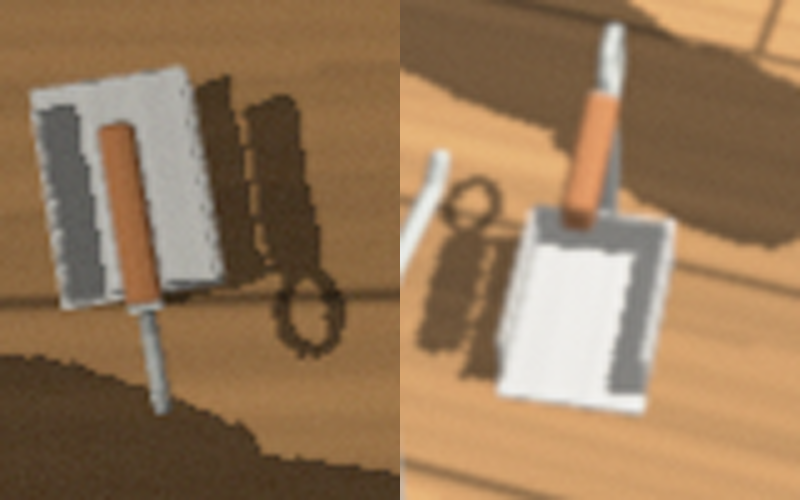

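View pics/b.png

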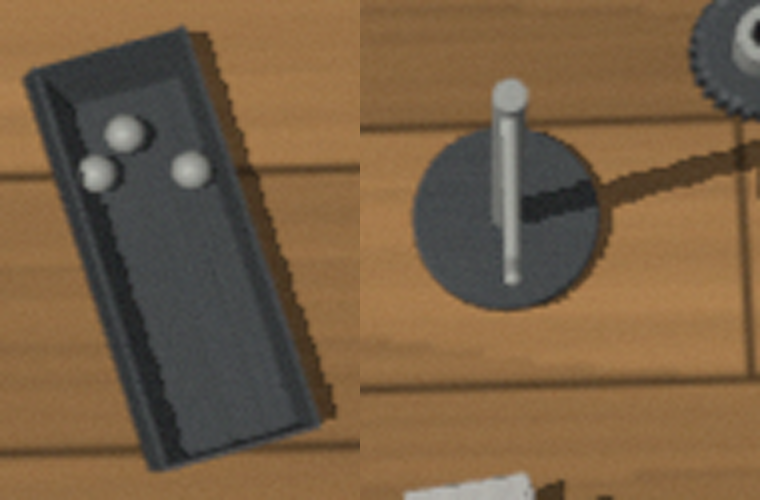

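Crop a: the scoop lip corners sit at (32,91) and (183,68), with the grip orange and the eye end at (160,412). In crop b the tray rim corners are (25,75), (184,28), (152,470) and (320,423). The column top is at (510,97) and the peg tip at (511,280).

Run:
```python
from h import *
np.set_printoptions(precision=4,suppress=True)
T,K,E=load('top');S,K2,E2=load('scene')
ca=lambda x,y:(275+(x+.5)/5-.5,235+(y+.5)/5-.5)
cs=lambda x,y:(250+(x-400+.5)/5-.5,160+(y+.5)/5-.5)
cb=lambda x,y:(380+(x+.5)/4-.5,180+(y+.5)/4-.5)
cc=lambda x,y:(270+(x-360+.5)/4-.5,130+(y+.5)/4-.5)
# grip
def orange(im):
    h=cv2.cvtColor(im,cv2.COLOR_RGB2HSV); m=cv2.inRange(h,(5,150,110),(12,255,255)); 
    n,l,s,c=cv2.connectedComponentsWithStats(m); i=[j for j in range(1,n)]
    return m,s,c
for n,(im,k,e,box) in {'top':(T,K,E,(285,250,320,310)),'scene':(S,K2,E2,(275,170,305,210))}.items():
    m,_,_=orange(im); mm=np.zeros_like(m); mm[box[1]:box[3],box[0]:box[2]]=m[box[1]:box[3],box[0]:box[2]]
    ys,xs=np.nonzero(mm); print(n,len(xs),xs.min(),xs.max(),ys.min(),ys.max(),cv2.minAreaRect(np.c_[xs,ys].astype(np.float32)))
L=[onplane(K,E,*ca(*p),.002) for p in [(32,91),(183,68)]]
print('lip',L,np.mean(L,0)); d=L[1]-L[0]; print('len',np.linalg.norm(d),'scoop yaw from lip',np.degrees(np.arctan2(d[0],-d[1])))
g0=onplane(K,E,*ca(117,124),.115);g1=onplane(K,E,*ca(143,302),.115);print('grip',g0,g1,(g0+g1)/2,np.linalg.norm(g0-g1),'yaw',np.degrees(np.arctan2(*(g0-g1)[[1,0]])))
ee=onplane(K,E,*ca(160,410),.108);print('eye end',ee)
for p in[(612,25)]: print('eye end scene',onplane(K2,E2,*cs(*p),.115))
# tray
C=[onplane(K,E,*cb(*p),.033) for p in [(25,75),(184,28),(320,423),(152,470)]]
for i in range(4): d=C[(i+1)%4]-C[i];print('tray',C[i],np.linalg.norm(d),np.degrees(np.arctan2(d[1],d[0])))
# balls: bright blobs both
def blobs(im,box):
    g=cv2.cvtColor(im,cv2.COLOR_RGB2GRAY)[box[1]:box[3],box[0]:box[2]]
    n,l,s,c=cv2.connectedComponentsWithStats((g>105).astype(np.uint8)*255)
    return [(c[j]+box[:2],s[j,4]) for j in range(1,n) if s[j,4]>15]
for p,a in blobs(T,(395,200,440,235)): print('ball top',p,a,onplane(K,E,*p,.014))
for p,a in blobs(S,(150,215,192,248)): print('ball scene',p,a,onplane(K2,E2,*p,.014))
print('col',onplane(K,E,*cc(510,97),.248),'foot',onplane(K,E,*cc(507,219),.006),'pegtip',onplane(K,E,*cc(511,278),.24))
```

```text
top 32 296 306 260 293 ((300.7400207519531, 276.8200378417969), (33.719905853271484, 4.9193501472473145), 79.69515228271484)Traceback (most recent call last):
  File "<stdin>", line 15, in <module>
    return umr_minimum(a, axis, None, out, keepdims, initial, where)
ValueError: zero-size array to reduction operation minimum which has no identity
```

```bash
cat > m.py <<'E'
from h import *
np.set_printoptions(precision=4,suppress=True)
T,K,E=load('top');S,K2,E2=load('scene')
ca=lambda x,y:(275+(x+.5)/5-.5,235+(y+.5)/5-.5)
cs=lambda x,y:(250+(x-400+.5)/5-.5,160+(y+.5)/5-.5)
cb=lambda x,y:(380+(x+.5)/4-.5,180+(y+.5)/4-.5)
cc=lambda x,y:(270+(x-360+.5)/4-.5,130+(y+.5)/4-.5)
E
python3 - <<'E'
from m import *
L=[onplane(K,E,*ca(*p),.002) for p in [(32,91),(183,68)]]
print('lip',L,np.mean(L,0)); d=L[1]-L[0]; print('len',np.linalg.norm(d),'scoop yaw from lip',np.degrees(np.arctan2(d[0],-d[1])))
g0=onplane(K,E,*ca(117,124),.115);g1=onplane(K,E,*ca(143,302),.115);print('grip',g0,g1,(g0+g1)/2,np.linalg.norm(g0-g1),'yaw',np.degrees(np.arctan2(*(g0-g1)[[1,0]])))
ee=onplane(K,E,*ca(160,410),.108);print('eye end',ee)
L=[onplane(K2,E2,*cs(*p),.002) for p in [(500,395),(645,412)]];print('lip scene',L,np.mean(L,0))
g0=onplane(K2,E2,*cs(578,222),.110);g1=onplane(K2,E2,*cs(604,95),.115);print('grip scene',g0,g1,(g0+g1)/2)
print('eye end scene',onplane(K2,E2,*cs(612,25),.115))
C=[onplane(K,E,*cb(*p),.033) for p in [(25,75),(184,28),(320,423),(152,470)]]
for i in range(4): d=C[(i+1)%4]-C[i];print('tray',C[i],np.linalg.norm(d),np.degrees(np.arctan2(d[1],d[0])))
def blobs(im,box):
    g=cv2.cvtColor(im,cv2.COLOR_RGB2GRAY)[box[1]:box[3],box[0]:box[2]]
    n,l,s,c=cv2.connectedComponentsWithStats((g>105).astype(np.uint8)*255)
    return [(c[j]+box[:2],s[j,4]) for j in range(1,n) if s[j,4]>15]
for p,a in blobs(T,(395,200,440,235)): print('ball top',p,a,onplane(K,E,*p,.014))
for p,a in blobs(S,(150,215,192,248)): print('ball scene',p,a,onplane(K2,E2,*p,.014))
print('col',onplane(K,E,*cc(510,97),.248),'foot',onplane(K,E,*cc(507,219),.006),'pegtip',onplane(K,E,*cc(511,278),.24))
def ell(im,box,thr):
    pass
# housing: light ring in top
g=cv2.cvtColor(T,cv2.COLOR_RGB2HSV); m=cv2.inRange(g,(0,0,90),(180,60,255)); mm=np.zeros_like(m); mm[200:280,145:222]=m[200:280,145:222]
cnt=max(cv2.findContours(mm,cv2.RETR_EXTERNAL,cv2.CHAIN_APPROX_NONE)[0],key=cv2.contourArea)
(c,r)=cv2.minEnclosingCircle(cnt); print('housing',c,r,onplane(K,E,*c,.048), r*.98/459)
E
```

```text
lip [array([0.503 , 0.0259, 0.002 ]), array([ 0.5119, -0.0438,  0.002 ])] [ 0.5074 -0.0089  0.002 ]
len 0.07025584311853353 scoop yaw from lip 7.248784631118582
grip [ 0.4788 -0.0135  0.115 ] [ 0.4068 -0.0221  0.115 ] [ 0.4428 -0.0178  0.115 ] 0.07248469105926755 yaw 6.8222367430580615
eye end [ 0.3637 -0.0278  0.108 ]
lip scene [array([ 0.5145, -0.041 ,  0.002 ]), array([0.5031, 0.0295, 0.002 ])] [ 0.5088 -0.0057  0.002 ]
grip scene [ 0.4852 -0.0089  0.11  ] [ 0.4096 -0.0203  0.115 ] [ 0.4474 -0.0146  0.1125]
eye end scene [ 0.3635 -0.0309  0.115 ]
tray [ 0.6174 -0.215   0.033 ] 0.09402744959833864 -74.89982050828765
tray [ 0.6419 -0.3058  0.033 ] 0.22933440459149668 -165.5553683735668
tray [ 0.4198 -0.363   0.033 ] 0.09512635989966586 104.12958232618172
tray [ 0.3966 -0.2707  0.033 ] 0.22773822637207378 14.16697339345737
ball top [438.2083 203.7083] 24 [ 0.6054 -0.3366  0.014 ]
ball top [410.2063 212.9841] 63 [ 0.5856 -0.2718  0.014 ]
ball top [403.6038 222.8302] 53 [ 0.5633 -0.2554  0.014 ]
ball top [426.9062 222.0625] 64 [ 0.5637 -0.308   0.014 ]
ball scene [169.551  229.4239] 677 [ 0.5698 -0.2813  0.014 ]
ball scene [189.5735 239.5588] 68 [ 0.5833 -0.221   0.014 ]
col [ 0.6612 -0.0361  0.248 ] foot [ 0.6617 -0.037   0.006 ] pegtip [ 0.5785 -0.0342  0.24  ]
housing (183.0, 239.0) 32.64975357055664 [0.5351 0.2419 0.048 ] 0.06970971350576363
```

Call:
play_rows --pt "0.02 -0.043 0 0 0 4" --pt "0.04 -0.086 0 0 0 8" --pt "0.06 -0.129 0 0 0 12" --pt "0.08 -0.172 0 0 0 16" --pt "0.1 -0.215 0 0 0 20" --pt "0.12 -0.258 0 0 0 24" --pt "0.14 -0.301 0 0 0 28" --pt "0.16 -0.344 0 0 0 31.5" --hand 1

```text
time: 0.9
tcp_pos: [0.3774, 0.132, 0.2312]
ee_rot: [-0.0, -0.063, 0.998, -0.0]
wrist_force: [1.5, 0.4, -0.2]
finger_gap: 0.0857
finger_force: 0.0
```

Call:
play_rows --pt "0.02 -0.045 0 0 0 0" --pt "0.04 -0.09 0 0 0 0" --pt "0.06 -0.13 0 0 0 0" --pt "0.067 -0.151 0 0 0 0" --pt "0.067 -0.151 -0.03 0 0 0" --pt "0.067 -0.151 -0.06 0 0 0" --pt "0.067 -0.151 -0.06 0 0 0" --pt "0.067 -0.151 -0.06 0 0 0"

```text
time: 1.7
tcp_pos: [0.4436, -0.0171, 0.1712]
ee_rot: [-0.001, -0.061, 0.998, 0.0]
wrist_force: [-0.5, -0.2, -0.3]
finger_gap: 0.085
finger_force: 0.0
```

Run:
```python
from h import *
o=get_obs();f=vision.grab_frame('wrist')
q=o['ee_rot'];Tt=np.eye(4);Tt[:3,:3]=R.from_quat([q[1],q[2],q[3],q[0]]).as_matrix();Tt[:3,3]=o['tcp_pos']
E=Tt@f['T_tool_cam'];K=f['intrinsics'];im=f['color'][:,:,::-1].copy()
np.savez('wrist.npz',color=f['color'],intrinsics=K,extrinsics=E)
c,s=np.cos(np.radians(7)),np.sin(np.radians(7))
for x in(-53.5,-16,21.5,):
  for y in (-8,8):
    p=np.array([.4442,-.0170,0])+np.array([c*(x+16)-s*y,s*(x+16)+c*y,115])/1000
    u=proj(K,E,p);print(np.round(u,1));cv2.circle(im,(int(u[0]),int(u[1])),2,(255,0,0),-1)
cv2.imwrite('pics/w1.png',im)
```

```text
[269.6 179.3]
[292.8 179.3]
[270.2 229.9]
[292.1 229.9]
[270.7 275.4]
[291.5 275.4]
```

View pics/w1.png

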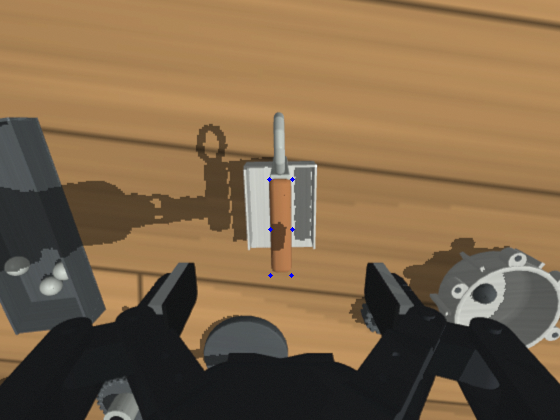

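The wrist view shows the grip at columns 269–292, rows 176–272. That is about 2 mm nearer the base than predicted, and the yaw is right. I descend and grip.

Call:
play_rows --pt "-0.0015 0 -0.03 0 0 0" --pt "-0.0015 0 -0.06 0 0 0" --pt "-0.0015 0 -0.084 0 0 0" --pt "-0.0015 0 -0.084 0 0 0" --pt "-0.0015 0 -0.084 0 0 0"

```text
time: 2.25
tcp_pos: [0.4439, -0.0169, 0.0886]
ee_rot: [0.001, -0.062, 0.998, -0.0]
wrist_force: [0.8, -1.2, -0.1]
finger_gap: 0.0853
finger_force: 0.0
```

Call:
play_rows --pt "0 0 0 0 0 0" --pt "0 0 0 0 0 0" --pt "0 0 0 0 0 0" --pt "0 0 0 0 0 0" --pt "0 0 0 0 0 0" --pt "0 0 0 0 0 0" --pt "0 0 0 0 0 0" --pt "0 0 0 0 0 0" --hand 0

```text
time: 3.05
tcp_pos: [0.4433, -0.0172, 0.0878]
ee_rot: [0.001, -0.061, 0.998, -0.0]
wrist_force: [-0.8, -0.2, 5.4]
finger_gap: 0.0147
finger_force: 60.1
```

Gripped. A cross-check of the tray in the other two views, while lifting the scoop.

Call:
play_rows --pt "0 0 0.02 0 0 0" --pt "0 0 0.05 0 0 0" --pt "0 0 0.09 0 0 0" --pt "0 0 0.09 0 0 0" --pt "0 0 0.09 0 0 0"

```text
time: 3.55
tcp_pos: [0.4432, -0.0171, 0.1775]
ee_rot: [0.001, -0.061, 0.998, -0.0]
wrist_force: [-0.1, 0.8, -2.1]
finger_gap: 0.0151
finger_force: 59.3
```

Run:
```python
from h import *
S=load('scene')[0];W=load('wrist')[0]
a=cv2.resize(S[165:265,140:210],None,fx=6,fy=6,interpolation=cv2.INTER_CUBIC)
b=cv2.resize(W[110:340,0:110],None,fx=2.6,fy=2.6,interpolation=cv2.INTER_CUBIC)
b=np.vstack([b,np.zeros((600-b.shape[0],b.shape[1],3),np.uint8)])
cv2.imwrite('pics/c.png',np.hstack([a,b])[:,:,::-1])
```

```text
(no output)
```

View pics/c.png

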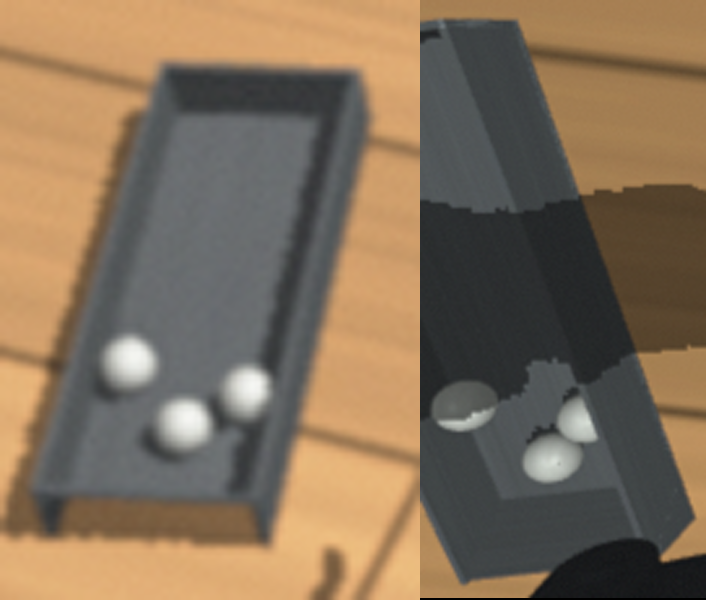

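Tray rim corners in the scene crop are (162,66), (362,72), (36,492) and (268,495), with balls at (128,363), (183,427) and (243,393). In the wrist crop the corners are (518,20), (693,518) and (462,583).

Run:
```python
from m import *
W,K3,E3=load('wrist')
s=lambda x,y:(140+(x+.5)/6-.5,165+(y+.5)/6-.5)
w=lambda x,y:((x-420+.5)/2.6-.5,110+(y+.5)/2.6-.5)
top=dict(nl=(152,470),nr=(320,423),fl=(25,75),fr=(184,28))
sc=dict(nr=(162,66),nl=(362,72),fr=(36,492),fl=(268,495))
P={}
for k in top:
    a=onplane(K,E,*cb(*top[k]),.033);b=onplane(K2,E2,*s(*sc[k]),.033);print(k,a,b);P[k]=(a,b)
for k,p in dict(nl=(518,20),fl=(693,518),fr=(462,583)).items(): print('wrist',k,onplane(K3,E3,*w(*p),.033))
for i in (0,1):
    n=(P['nl'][i]+P['nr'][i])/2;f=(P['fl'][i]+P['fr'][i])/2;d=f-n;print(n,f,np.degrees(np.arctan2(d[1],d[0])),np.linalg.norm(d))
for p in [(128,363),(183,427),(243,393)]: print('ball sc',onplane(K2,E2,*s(*p),.014))
for p in [(464,407),(552,458)]: print('ball w',onplane(K3,E3,*w(*p),.014))
g=[(-.0155,.087)]
```

```text
nl [ 0.3966 -0.2707  0.033 ] [ 0.3987 -0.2742  0.033 ]
nr [ 0.4198 -0.363   0.033 ] [ 0.4216 -0.36    0.033 ]
fl [ 0.6174 -0.215   0.033 ] [ 0.619  -0.2145  0.033 ]
fr [ 0.6419 -0.3058  0.033 ] [ 0.6449 -0.3019  0.033 ]
wrist nl [ 0.3932 -0.249   0.033 ]
wrist fl [ 0.5953 -0.1994  0.033 ]
wrist fr [ 0.6426 -0.3043  0.033 ]
[ 0.4082 -0.3169  0.033 ] [ 0.6297 -0.2604  0.033 ] 14.3062873266475 0.22853564461611037
[ 0.4101 -0.3171  0.033 ] [ 0.632  -0.2582  0.033 ] 14.863066736716352 0.22951489012905968
ball sc [ 0.5639 -0.3079  0.014 ]
ball sc [ 0.587  -0.2713  0.014 ]
ball sc [ 0.5639 -0.2556  0.014 ]
ball w [ 0.5646 -0.3083  0.014 ]
ball w [ 0.5862 -0.2726  0.014 ]
```

Call:
play_rows --pt "0.004 -0.045 0 0 0 2" --pt "0.008 -0.09 0 0 0 4" --pt "0.012 -0.135 0 0 0 6" --pt "0.016 -0.18 0 0 0 7.6" --pt "0.02 -0.225 0 0 0 7.6" --pt "0.023 -0.27 0 0 0 7.6" --pt "0.0237 -0.2894 0 0 0 7.6" --pt "0.0237 -0.2894 0 0 0 7.6"

```text
time: 4.35
tcp_pos: [0.4655, -0.3085, 0.1749]
ee_rot: [-0.001, -0.126, 0.992, 0.001]
wrist_force: [0.4, 0.6, -0.9]
finger_gap: 0.0153
finger_force: 59.5
```

Call:
play_rows --pt "0 0 -0.02 0 0 0" --pt "0 0 -0.04 0 0 0" --pt "0 0 -0.04 0 0 0" --pt "0 0 -0.04 0 0 0"

```text
time: 4.75
tcp_pos: [0.4656, -0.3047, 0.1364]
ee_rot: [-0.001, -0.128, 0.992, 0.001]
wrist_force: [-0.2, -0.3, -1.8]
finger_gap: 0.0151
finger_force: 59.4
```

Run:
```python
from h import *
f=vision.grab_frame('scene');o=get_obs();print(o['tcp_pos'],o['wrist_force'])
g=vision.grab_frame('top')
S=f['color'];T=g['color']
a=cv2.resize(S[150:265,135:225],None,fx=5,fy=5,interpolation=cv2.INTER_CUBIC)
cv2.imwrite('pics/d.png',a[:,:,::-1])
```

```text
[ 0.46640871 -0.30545878  0.13736495] [ 0.31838327  0.2987064  -1.02490807]
```

View pics/d.png

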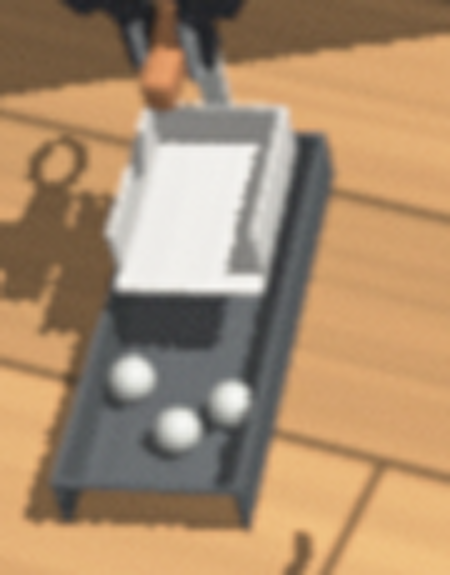

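The scoop hovers over the tray's near half, with lip corners at (115,291) and (265,293). I check its lateral offset numerically.

Run:
```python
from m import *
c,s=np.cos(np.radians(14.6)),np.sin(np.radians(14.6))
q=[]
for x,y in [(115,291),(265,293)]:
    p=onplane(K2,E2,135+(x+.5)/5-.5,150+(y+.5)/5-.5,.051); d=p[:2]-[.5286,-.286]; q.append([c*d[0]+s*d[1],-s*d[0]+c*d[1]])
print(np.array(q)*1e3,np.mean(q,0)*1e3)
```

```text
[[  4.2508 -36.0089]
 [  2.0146  37.8551]] [3.1327 0.9231]
```

Run:
```python
from m import *
g=vision.grab_frame('top')['color']
for z,n in((.051,'lip'),):
    for p in [(0,-36-4),(0,36-4),(-5,-4)]:
        c,s=np.cos(np.radians(14.6)),np.sin(np.radians(14.6))
        w=[.5286+(c*p[0]-s*p[1])/1e3,-.286+(s*p[0]+c*p[1])/1e3,z]; print(np.round(proj(K,E,w),1))
a=cv2.resize(g[195:290,380:470],None,fx=6,fy=6,interpolation=cv2.INTER_CUBIC)
cv2.imwrite('pics/e.png',a[:,:,::-1])
```

```text
[440.  230.6]
[408.4 239.7]
[425.  237.3]
```

View pics/e.png

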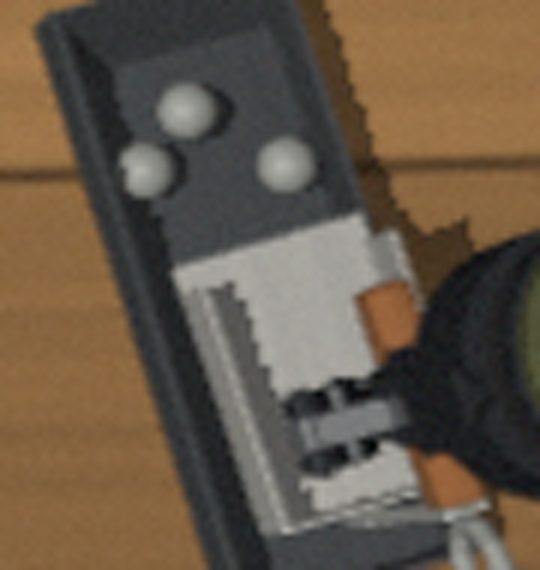

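Call:
play_rows --pt "0 0.001 -0.02 0 0 0" --pt "0 0.001 -0.035 0 0 0" --pt "0 0.001 -0.042 0 0 0" --pt "0 0.001 -0.045 0 0 0" --pt "0 0.001 -0.045 0 0 0" --pt "0 0.001 -0.045 0 0 0"

```text
time: 5.5
tcp_pos: [0.4671, -0.3059, 0.0931]
ee_rot: [0.001, -0.127, 0.992, -0.0]
wrist_force: [0.1, -0.9, -1.9]
finger_gap: 0.0153
finger_force: 59.4
```

Call:
play_rows --pt "0 0 -0.001 0 0 0" --pt "0 0 -0.002 0 0 0" --pt "0 0 -0.002 0 0 0"

```text
time: 5.8
tcp_pos: [0.4671, -0.3059, 0.0909]
ee_rot: [0.001, -0.127, 0.992, -0.0]
wrist_force: [0.1, -0.3, 0.5]
finger_gap: 0.0147
finger_force: 59.8
```

Call:
play_rows --pt "0.006 0.0016 0 0 0 0" --pt "0.012 0.0031 0 0 0 0" --pt "0.018 0.0047 0 0 0 0" --pt "0.024 0.0063 0 0 0 0" --pt "0.03 0.0078 0 0 0 0" --pt "0.036 0.0094 0 0 0 0" --pt "0.042 0.0109 0 0 0 0" --pt "0.048 0.0125 0 0 0 0"

```text
time: 6.6
tcp_pos: [0.5144, -0.2933, 0.0909]
ee_rot: [-0.001, -0.127, 0.992, -0.001]
wrist_force: [-4.4, -1.9, 7.4]
finger_gap: 0.015
finger_force: 60.8
```

Call:
play_rows --pt "0.005 0.0013 0 0 0 0" --pt "0.01 0.0026 0 0 0 0" --pt "0.014 0.0036 0 0 0 0" --pt "0.017 0.0044 0 0 0 0" --pt "0.019 0.0049 0 0 0 0" --pt "0.019 0.0049 0 0 0 0" --pt "0.019 0.0049 0 0 0 0" --pt "0.019 0.0049 0 0 0 0"

```text
time: 7.4
tcp_pos: [0.5339, -0.2883, 0.0909]
ee_rot: [0.0, -0.128, 0.992, -0.0]
wrist_force: [-3.8, -1.5, 5.3]
finger_gap: 0.0152
finger_force: 60.6
```

```bash
cat > look.py <<'E'
import sys
from h import *
def save(name):
    f=vision.grab_frame('scene')['color'];g=vision.grab_frame('top')['color']
    a=cv2.resize(f[165:265,140:220],None,fx=5,fy=5,interpolation=cv2.INTER_CUBIC);b=cv2.resize(g[175:275,380:460],None,fx=5,fy=5,interpolation=cv2.INTER_CUBIC)
    cv2.imwrite(name,np.hstack([a,b])[:,:,::-1])
E
python3 -c "
from look import *
save('pics/f.png')"
```

```text
(no output)
```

View pics/f.png

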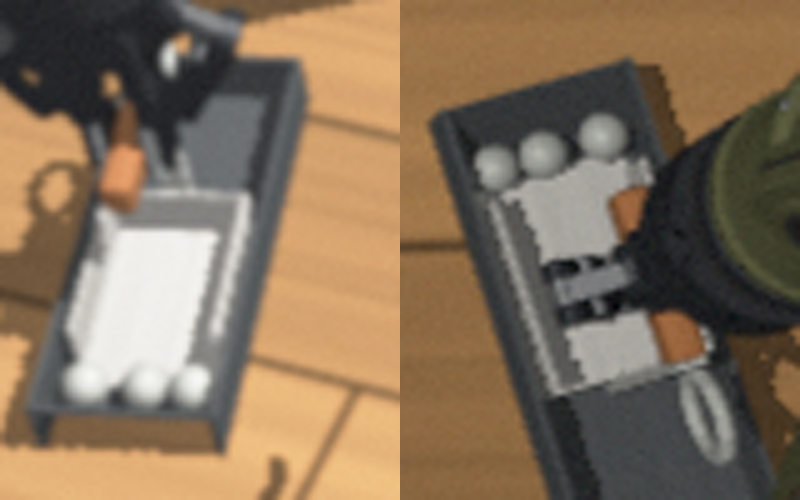

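The balls lie in a row along the lip, against the slope. I push under them slowly.

Call:
play_rows --pt "0.002 0.0005 0 0 0 0" --pt "0.004 0.001 0 0 0 0" --pt "0.006 0.0016 0 0 0 0" --pt "0.008 0.0021 0 0 0 0" --pt "0.0095 0.0025 0 0 0 0" --pt "0.0095 0.0025 0 0 0 0"

```text
time: 8.1
tcp_pos: [0.5421, -0.2861, 0.0911]
ee_rot: [-0.001, -0.127, 0.992, -0.001]
wrist_force: [-6.6, -1.4, 8.1]
finger_gap: 0.0149
finger_force: 61.0
```

```bash
cat > balls.py <<'E'
from m import *
def balls():
    c,s=np.cos(np.radians(14.6)),np.sin(np.radians(14.6))
    for n,k,e in(('top',K,E),('scene',K2,E2)):
        f=vision.grab_frame(n)['color']; print(n)
        g=cv2.cvtColor(f,cv2.COLOR_RGB2GRAY)
        # circles on enlarged crop of far half of tray
        u0,v0,w,h=(383,185,50,55) if n=='top' else (140,205,60,55)
        a=cv2.resize(g[v0:v0+h,u0:u0+w],None,fx=6,fy=6,interpolation=cv2.INTER_CUBIC)
        r=11e-3*k[0,0]/np.linalg.norm(e[:3,3]-[.6,-.27,.02])*6
        C=cv2.HoughCircles(a,cv2.HOUGH_GRADIENT,1,r*1.6,param1=120,param2=14,minRadius=int(r*.8),maxRadius=int(r*1.2))
        for x,y,_ in ([] if C is None else C[0][:6]):
            p=onplane(k,e,u0+(x+.5)/6-.5,v0+(y+.5)/6-.5,.018)[:2]-[.5286,-.286]; print(np.round([1e3*(c*p[0]+s*p[1]),1e3*(-s*p[0]+c*p[1])],0))
E
python3 -c "
from balls import *
balls()"
```

```text
top
scene
[77. 22.]
```

Call:
play_rows --pt "0.0019 0.0005 0 0 0 0" --pt "0.0037 0.001 0 0 0 0" --pt "0.0032 0.0008 0.0011 0.5 -1.94 0" --pt "0.0027 0.0007 0.0022 1.01 -3.87 0" --pt "0.0023 0.0006 0.0031 1.51 -5.81 0" --pt "0.002 0.0005 0.004 2.02 -7.74 0" --pt "0.0018 0.0005 0.0047 2.52 -9.68 0" --pt "0.0017 0.0004 0.0053 3.02 -11.6 0"

```text
time: 9.0
tcp_pos: [0.5439, -0.2852, 0.0955]
ee_rot: [0.103, -0.127, 0.986, 0.013]
wrist_force: [-5.0, -1.2, 4.6]
finger_gap: 0.0154
finger_force: 60.6
```

Call:
play_rows --pt "0 0 0.0005 0.4 -1.5 0" --pt "0 0 0.001 0.76 -2.9 0" --pt "0 0 0.001 0.76 -2.9 0" --pt "0 0 0.001 0.76 -2.9 0" --pt "0 0 0.001 0.76 -2.9 0" --pt "0 0 0.001 0.76 -2.9 0"

```text
time: 9.6
tcp_pos: [0.5443, -0.2851, 0.0963]
ee_rot: [0.129, -0.126, 0.983, 0.017]
wrist_force: [-5.4, -1.1, 4.0]
finger_gap: 0.0148
finger_force: 60.6
```

Run:
```python
from look import *
save('pics/g.png')
from m import *
f=vision.grab_frame('scene')['color'];g=cv2.cvtColor(f,cv2.COLOR_RGB2GRAY)
u0,v0=140,195
a=cv2.resize(g[v0:v0+70,u0:u0+65],None,fx=6,fy=6,interpolation=cv2.INTER_CUBIC)
C=cv2.HoughCircles(a,cv2.HOUGH_GRADIENT,1,26,param1=100,param2=12,minRadius=22,maxRadius=36)
print(None if C is None else np.round(C[0][:8]/6+[u0,v0,0],1))
```

```text
[[178.2 241.9   5.5]]
```

Call:
play_rows --pt "-0.001 0 0.003 0.4 -1.5 0" --pt "-0.002 -0.0005 0.007 0.8 -3 0" --pt "-0.003 -0.0008 0.012 1.26 -4.84 0" --pt "-0.004 -0.001 0.018 1.26 -4.84 0" --pt "-0.005 -0.0012 0.024 1.26 -4.84 0" --pt "-0.006 -0.0015 0.03 1.26 -4.84 0" --pt "-0.006 -0.0015 0.03 1.26 -4.84 0" --pt "-0.006 -0.0015 0.03 1.26 -4.84 0"

```text
time: 10.55
tcp_pos: [0.5392, -0.2869, 0.1271]
ee_rot: [0.172, -0.126, 0.977, 0.022]
wrist_force: [0.1, -0.4, -1.8]
finger_gap: 0.0151
finger_force: 59.4
```

Call:
play_rows --pt "0 0 0.01 0 0 0" --pt "0 0 0.025 0 0 0" --pt "0 0 0.04 0 0 0" --pt "0 0 0.055 0 0 0" --pt "0 0 0.07 0 0 0" --pt "0 0 0.08 0 0 0" --pt "0 0 0.08 0 0 0" --pt "0 0 0.08 0 0 0"

```text
time: 11.35
tcp_pos: [0.5386, -0.2866, 0.2064]
ee_rot: [0.172, -0.126, 0.977, 0.022]
wrist_force: [0.3, 0.7, -3.4]
finger_gap: 0.0153
finger_force: 59.4
```

Run:
```python
from look import *
f=vision.grab_frame('scene')['color'];g=vision.grab_frame('top')['color']
a=cv2.resize(f[130:265,120:225],None,fx=4,fy=4,interpolation=cv2.INTER_CUBIC);b=cv2.resize(g[150:285,370:465],None,fx=4,fy=4,interpolation=cv2.INTER_CUBIC)
cv2.imwrite('pics/h.png',np.hstack([a,b])[:,:,::-1])
```

```text
(no output)
```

View pics/h.png

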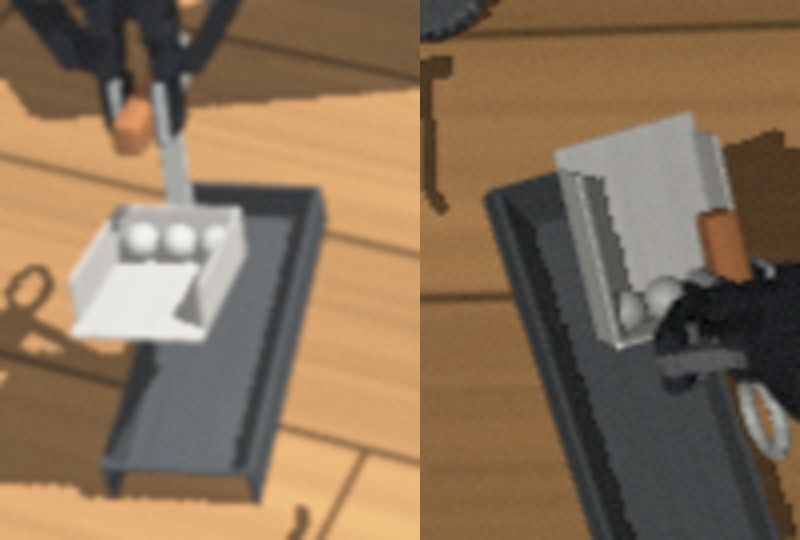

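All three balls sit at the back of the pan, around (140,240), (180,240) and (215,240), and the tray is empty. Next I carry them to the housing.

Call:
play_rows --pt "-0.005 0.008 0 0 0 2" --pt "-0.016 0.025 0 0 0 7" --pt "-0.03 0.045 0 0 0 13" --pt "-0.045 0.068 0 0 0 20" --pt "-0.06 0.092 0 0 0 27" --pt "-0.075 0.118 0 0 0 34" --pt "-0.09 0.145 0 0 0 41" --pt "-0.1 0.172 0 0 0 48"

```text
time: 12.25
tcp_pos: [0.4372, -0.1137, 0.2058]
ee_rot: [0.148, -0.514, 0.84, 0.091]
wrist_force: [0.6, -0.4, -2.4]
finger_gap: 0.0152
finger_force: 59.4
```

Call:
play_rows --pt "-0.005 0.028 0 0 0 6" --pt "-0.005 0.058 0 0 0 12" --pt "-0.005 0.088 0 0 0 18" --pt "-0.002 0.118 0 0 0 23" --pt "0 0.145 0 0 0 26" --pt "0 0.165 0 0 0 27.4" --pt "0 0.175 0 0 0 27.4" --pt "0 0.175 0 0 0 27.4"

```text
time: 13.05
tcp_pos: [0.4382, 0.061, 0.2061]
ee_rot: [-0.122, 0.697, -0.696, -0.123]
wrist_force: [-0.8, -0.8, -3.4]
finger_gap: 0.0149
finger_force: 59.4
```

Run:
```python
from m import *
print('housing scene',onplane(K2,E2,386,265,.048)); print('small gear',onplane(K,E,239,220,.026))
W,K3,E3=load('wrist')
g=cv2.cvtColor(T,cv2.COLOR_RGB2GRAY);a=cv2.resize(g[195:290,140:230],None,fx=4,fy=4,interpolation=cv2.INTER_CUBIC)
C=cv2.HoughCircles(a,cv2.HOUGH_GRADIENT,1,200,param1=120,param2=30,minRadius=85,maxRadius=120);print(C)
if C is not None:
    x,y,r=C[0][0];print(onplane(K,E,140+x/4,195+y/4,.048),r/4/459*1.0)
tr=vision.grab_frame('top')['color'];gg=cv2.cvtColor(tr,cv2.COLOR_RGB2GRAY)[195:290,392:440];print('tray bright px',(gg>120).sum(),get_obs()['joint_positions'])
```

```text
housing scene [0.538  0.2427 0.048 ]
small gear [0.5782 0.1194 0.026 ]
[[[177.5 181.5  95.1]]]
[0.532  0.2388 0.048 ] 0.051797386
tray bright px 48 [-0.1114  0.1521 -0.3996  1.0601  0.3457 -1.6906]
```

Call:
play_rows --pt "0.01 0.006 0 0 0 0" --pt "0.03 0.018 0 0 0 0" --pt "0.055 0.034 0 0 0 0" --pt "0.08 0.049 0 0 0 0" --pt "0.095 0.058 -0.01 0 0 0" --pt "0.097 0.059 -0.035 0 0 0" --pt "0.097 0.059 -0.06 0 0 0" --pt "0.097 0.059 -0.067 0 0 0"

```text
time: 13.9
tcp_pos: [0.5334, 0.1186, 0.136]
ee_rot: [0.12, -0.696, 0.697, 0.125]
wrist_force: [-1.1, -0.1, -3.4]
finger_gap: 0.0152
finger_force: 59.3
```

Call:
play_rows --pt "0 0 0 0 0 0" --pt "0 0 0 0 0 0"

```text
time: 14.1
tcp_pos: [0.5362, 0.1191, 0.1402]
ee_rot: [-0.123, 0.696, -0.696, -0.122]
wrist_force: [0.3, 0.6, -1.8]
finger_gap: 0.0152
finger_force: 59.4
```

Call:
play_rows --pt "0 0.0055 0.0056 -5 0 0" --pt "0 0.0117 0.0109 -10 0 0" --pt "0 0.0171 0.0123 -14 0 0" --pt "0 0.0228 0.0133 -18 0 0" --pt "0 0.0258 0.0156 -20 0 0" --pt "0 0.0281 0.0173 -21.5 0 0" --pt "0 0.0305 0.0189 -23 0 0" --pt "0 0.0328 0.0205 -24.5 0 0"

```text
time: 14.9
tcp_pos: [0.5361, 0.1521, 0.1608]
ee_rot: [0.028, 0.707, -0.707, 0.028]
wrist_force: [-0.2, -0.2, -3.2]
finger_gap: 0.0155
finger_force: 59.4
```

Call:
play_rows --pt "0 0.0025 0.0015 -1.5 0 0" --pt "0 0.005 0.0029 -3 0 0" --pt "0 0.0074 0.0043 -4.5 0 0" --pt "0 0.01 0.0056 -6 0 0" --pt "0 0.0125 0.0068 -7.5 0 0" --pt "0 0.0177 0.0091 -10.5 0 0" --pt "0 0.0231 0.0111 -13.5 0 0" --pt "0 0.0267 0.0123 -15.5 0 0"

```text
time: 15.7
tcp_pos: [0.536, 0.1799, 0.1726]
ee_rot: [0.123, 0.697, -0.696, 0.124]
wrist_force: [0.3, -0.3, -1.5]
finger_gap: 0.0145
finger_force: 59.6
```

Call:
play_rows --pt "0 0.0129 0.003 -7 0 0" --pt "0 0.0262 0.0045 -14 0 0" --pt "0 0.0375 0.0045 -20 0 0" --pt "0 0.047 0.0036 -25 0 0" --pt "0 0.047 0.0036 -25 0 0" --pt "0 0.047 0.0036 -25 0 0" --pt "0 0.047 0.0036 -25 0 0" --pt "0 0.047 0.0036 -25 0 0"

```text
time: 16.5
tcp_pos: [0.5362, 0.2248, 0.1776]
ee_rot: [-0.27, -0.653, 0.654, -0.27]
wrist_force: [0.0, -0.2, -2.2]
finger_gap: 0.0146
finger_force: 59.6
```

Call:
play_rows --pt "0 -0.005 0.02 0 0 0" --pt "0 -0.02 0.05 0 0 0" --pt "0 -0.05 0.09 0 0 0" --pt "0 -0.09 0.12 0 0 0" --pt "0 -0.09 0.14 0 0 0" --pt "0 -0.09 0.14 0 0 0"

```text
time: 17.1
tcp_pos: [0.536, 0.1338, 0.3207]
ee_rot: [-0.267, -0.652, 0.656, -0.271]
wrist_force: [-0.1, -0.4, -2.4]
finger_gap: 0.0147
finger_force: 59.7
```

Run:
```python
from m import *
def sc(tcp,yaw,th,p):  # scoop point mm -> world ; th nose-down
    Rm=R.from_euler('z',yaw,degrees=True)*R.from_euler('y',th,degrees=True)
    return np.array(tcp)+Rm.apply((np.array(p)-[-15.5,0,87])/1e3)
t=([.5386,-.2866,.2064],14.6,-19.9)
for n,p in dict(lipL=(50,36,2),lipR=(50,-36,2),eye=(-76,0,108)).items(): print(n,np.round(proj(K,E,sc(*t,p)),1))
print('seen lipL 404.2,188 lipR 438,178 eye ~456.3,253.8')
print('scene lip pred',[np.round(proj(K2,E2,sc(*t,p)),1) for p in((50,-36,2),(50,36,2))],'seen',120+73/4,130+337/4,120+203/4,130+340/4)
print('peg tip scene',onplane(K2,E2,*cs(442,152),.245),'top z.245',onplane(K,E,*cc(511,282),.245))
k=[(K,E,*cc(511,280)),(K2,E2,*cs(442,152))];print(tri(k))
f=vision.grab_frame('top')['color'];g=cv2.cvtColor(f,cv2.COLOR_RGB2GRAY);g0=cv2.cvtColor(T,cv2.COLOR_RGB2GRAY)
d=cv2.absdiff(g,g0)[205:275,150:222];n,l,s,c=cv2.connectedComponentsWithStats((d>25).astype(np.uint8)*255)
for j in range(1,n):
    if s[j,4]>12: print('diff',s[j],c[j]+[150,205])
a=cv2.resize(g[205:275,150:222],None,fx=6,fy=6,interpolation=cv2.INTER_CUBIC)
C=cv2.HoughCircles(a,cv2.HOUGH_GRADIENT,1,45,param1=100,param2=14,minRadius=24,maxRadius=36);print(None if C is None else C[0][:8]/6+[150,205,0])
f=vision.grab_frame('scene')['color'];dd=cv2.absdiff(f,S).max(2)[235:300,350:420];n,l,s,c=cv2.connectedComponentsWithStats((dd>30).astype(np.uint8)*255)
for j in range(1,n):
    if s[j,4]>12: print('scene diff',s[j],c[j]+[350,235])
```

```text
lipL [403.2 186.7]
lipR [437.5 176.9]
eye [455.5 253.3]
seen lipL 404.2,188 lipR 438,178 eye ~456.3,253.8
scene lip pred [array([136.7, 212.2]), array([169.4, 213.5])] seen 138.25 214.25 170.75 215.0
peg tip scene [ 0.5765 -0.0339  0.245 ] top z.245 [ 0.5757 -0.0341  0.245 ]
(array([ 0.5765, -0.034 ,  0.2451]), [np.float64(0.00011803435859573549), np.float64(0.00011803435859576796)])
diff [   0    0   72   51 1880] [175.2468 224.5426]
diff [66 38  6  3 16] [218.5   244.125]
diff [28 41  4  6 16] [179.5 248.5]
[[188.0833 241.25     5.7   ]
 [209.75   247.75     4.1   ]
 [162.25   258.75     4.5667]
 [202.75   225.25     4.3   ]]
scene diff [49 28  5  6 24] [400.875  265.6667]
scene diff [42 33  4  5 14] [393.1429 270.0714]
scene diff [50 36  4  6 18] [401.7778 273.7778]
scene diff [43 41  6  9 27] [395.2222 280.3704]
```

Grip geometry holds, with prediction within about 2 mm, and the image changes in the housing match the balls being there. I move the eye in front of the peg.

Call:
play_rows --pt "-0.008 -0.03 0 2 0 0" --pt "-0.008 -0.065 -0.01 5 0 0" --pt "-0.008 -0.1 -0.03 7 0 0" --pt "-0.008 -0.128 -0.06 7 0 0" --pt "-0.008 -0.134 -0.1 7 0 0" --pt "-0.008 -0.134 -0.13 7 0 0" --pt "-0.008 -0.134 -0.136 7 0 0" --pt "-0.008 -0.134 -0.136 7 0 0"

```text
time: 18.0
tcp_pos: [0.5266, 0.0017, 0.1785]
ee_rot: [0.232, 0.669, -0.667, 0.229]
wrist_force: [0.5, -0.1, -1.3]
finger_gap: 0.0147
finger_force: 59.6
```

Call:
play_rows --pt "0 0 0 0 0 0" --pt "0 0 0 0 0 0" --pt "0 0 0 0 0 0"

```text
time: 18.3
tcp_pos: [0.5287, 0.0025, 0.1812]
ee_rot: [0.229, 0.669, -0.668, 0.231]
wrist_force: [-0.1, 0.1, -1.7]
finger_gap: 0.0149
finger_force: 59.6
```

Run:
```python
from m import *
o=get_obs();q=o['ee_rot'];Rt=R.from_quat([q[1],q[2],q[3],q[0]])
# scoop axes in tool: x_s=-x_t, y_s=y_t, z_s=-z_t
eye=o['tcp_pos']+Rt.apply(np.array([60.5,0,-21])/1e3); print(o['tcp_pos'],'eye',eye,'scoop y',Rt.apply([0,1,0]),'scoop x',Rt.apply([-1,0,0]),o['wrist_force'])
f=vision.grab_frame('scene')['color'];np.save('sc1.npy',f);t=vision.grab_frame('top')['color'];np.save('t1.npy',t)
print('eye px top',proj(K,E,eye),'scene',proj(K2,E2,eye))
for n,im,b,bb,k,e in(('scene',f,S,(350,235,420,300),K2,E2),('top',t,T,(150,205,222,275),K,E)):
    d=cv2.absdiff(im,b).max(2)[bb[1]:bb[3],bb[0]:bb[2]];N,l,s,c=cv2.connectedComponentsWithStats((d>25).astype(np.uint8)*255)
    for j in range(1,N):
        if s[j,4]>10: p=c[j]+bb[:2];print(n,s[j,4],np.round(p,1),np.round((onplane(k,e,*p,.019)-[.535,.241,0])*1e3,0))
```

```text
[0.5287 0.0025 0.1812] eye [ 0.5286 -0.0323  0.2349] scoop y [-1.     -0.0013 -0.0019] scoop x [ 0.0002  0.7884 -0.6152] [-0.0885  0.0989 -1.6867]
eye px top (np.float64(307.11619385987433), np.float64(226.79755076309186)) scene (np.float64(266.9706089239109), np.float64(177.02308027336966))
scene 28 [400.9 265.6] [-26.  35.  19.]
scene 14 [393.1 270.1] [-9. 20. 19.]
scene 22 [401.7 273.6] [-5. 40. 19.]
scene 30 [395.2 280.4] [17. 29. 19.]
scene 11 [390.7 283.1] [27. 21. 19.]
top 4058 [183.2 237.2] [ 8.  8. 19.]
top 24 [171.7 249.6] [-20.  34.  19.]
```

Call:
play_rows --pt "0 -0.002 0.004 0 0 0" --pt "0.015 -0.002 0.004 0 0 0" --pt "0.03 -0.002 0.004 0 0 0" --pt "0.04 -0.002 0.004 0 0 0" --pt "0.048 -0.002 0.004 0 0 0" --pt "0.055 -0.002 0.004 0 0 0" --pt "0.055 -0.002 0.004 0 0 0"

```text
time: 19.1
tcp_pos: [0.5834, -0.0002, 0.1839]
ee_rot: [0.23, 0.669, -0.668, 0.23]
wrist_force: [-0.4, 0.5, -1.0]
finger_gap: 0.0149
finger_force: 59.6
```

Call:
play_rows --pt "0.006 0 0 0 0 0" --pt "0.012 0 0 0 0 0" --pt "0.018 0 0 0 0 0" --pt "0.02 0 0 0 0 0" --pt "0.02 0 0 0 0 0"

```text
time: 19.6
tcp_pos: [0.6031, -0.0002, 0.1839]
ee_rot: [0.23, 0.669, -0.668, 0.23]
wrist_force: [-0.2, -0.5, -1.7]
finger_gap: 0.0148
finger_force: 59.6
```

Call:
play_rows --pt "0 0 -0.003 0 0 0" --pt "0 0 -0.006 0 0 0" --pt "0 0 -0.008 0 0 0" --pt "0 0 -0.008 0 0 0" --pt "0 0 -0.008 0 0 0"

```text
time: 20.1
tcp_pos: [0.6026, -0.0002, 0.1759]
ee_rot: [0.231, 0.669, -0.668, 0.23]
wrist_force: [0.6, -0.3, -1.3]
finger_gap: 0.0148
finger_force: 59.6
```

Call:
play_rows --pt "0 0 -0.001 0 0 0" --pt "0 0 -0.003 0 0 0" --pt "0 0 -0.003 0 0 0" --pt "0 0 -0.003 0 0 0"

```text
time: 20.5
tcp_pos: [0.6027, -0.0002, 0.1729]
ee_rot: [0.23, 0.669, -0.668, 0.23]
wrist_force: [-0.6, 0.2, -2.7]
finger_gap: 0.0146
finger_force: 59.6
```

Call:
play_rows --pt "0 0 -0.001 0 0 0" --pt "0 0 -0.001 0 0 0" --pt "0 0 -0.001 0 0 0"

```text
time: 20.8
tcp_pos: [0.6028, -0.0002, 0.1721]
ee_rot: [0.23, 0.669, -0.668, 0.23]
wrist_force: [-0.1, -0.2, -0.8]
finger_gap: 0.0153
finger_force: 59.6
```

Call:
play_rows --pt "0 0 -0.001 0 0 0" --pt "0 0 -0.001 0 0 0" --pt "0 0 -0.001 0 0 0"

```text
time: 21.1
tcp_pos: [0.6029, -0.0004, 0.1715]
ee_rot: [0.23, 0.669, -0.668, 0.231]
wrist_force: [-0.6, 0.2, 1.1]
finger_gap: 0.0148
finger_force: 60.0
```

Contact comes exactly at the expected hanging height (eye z 0.225). I release and retreat along the tool axis.

Call:
play_rows --pt "0 0 0 0 0 0" --pt "0 0 0 0 0 0" --pt "0 0 0 0 0 0" --pt "0 0 0 0 0 0" --pt "0 0 0 0 0 0" --pt "0 0 0 0 0 0" --hand 0.5

```text
time: 21.7
tcp_pos: [0.6027, -0.0002, 0.171]
ee_rot: [0.23, 0.669, -0.668, 0.23]
wrist_force: [0.4, 0.1, -1.4]
finger_gap: 0.043
finger_force: 0.0
```

Call:
play_rows --pt "0 0.006 0.008 0 0 0" --pt "0 0.015 0.019 0 0 0" --pt "0 0.027 0.035 0 0 0" --pt "0 0.04 0.051 0 0 0" --pt "0 0.056 0.072 0 0 0" --pt "0 0.074 0.095 0 0 0" --pt "0 0.092 0.118 0 0 0" --pt "0 0.11 0.14 0 0 0"

```text
time: 22.5
tcp_pos: [0.6026, 0.1108, 0.3128]
ee_rot: [0.23, 0.669, -0.668, 0.23]
wrist_force: [0.6, 1.0, 0.3]
finger_gap: 0.043
finger_force: 0.0
```

Call:
play_rows --pt "-0.02 0.03 0.01 0 0 0" --pt "-0.05 0.06 0.02 0 0 0" --pt "-0.09 0.09 0.02 0 0 0" --pt "-0.13 0.12 0.02 0 0 0" --pt "-0.17 0.15 0.02 0 0 0" --pt "-0.2 0.18 0.02 0 0 0" --pt "-0.2 0.2 0.02 0 0 0" --pt "-0.2 0.2 0.02 0 0 0"

```text
time: 23.3
tcp_pos: [0.4018, 0.3126, 0.3308]
ee_rot: [0.229, 0.67, -0.667, 0.231]
wrist_force: [1.7, 0.3, -0.8]
finger_gap: 0.0425
finger_force: 0.0
```

```bash
cat > chk.py <<'E'
from m import *
import sys
def go(tag):
    f=vision.grab_frame('scene')['color'];t=vision.grab_frame('top')['color'];np.save(f's_{tag}.npy',f);np.save(f't_{tag}.npy',t)
    # orange grip in both, near the stand
    out=[]
    for im,bb,k,e in((t,(285,140,330,240),K,E),(f,(215,150,310,300),K2,E2)):
        h=cv2.cvtColor(im,cv2.COLOR_RGB2HSV);m=cv2.inRange(h,(4,140,70),(13,255,255));z=np.zeros_like(m);z[bb[1]:bb[3],bb[0]:bb[2]]=m[bb[1]:bb[3],bb[0]:bb[2]]
        n,l,s,c=cv2.connectedComponentsWithStats(z);j=1+np.argmax(s[1:,4]) if n>1 else 0
        print(s[j],c[j]); out.append((k,e,*c[j]))
    print('grip tri',tri(out),get_obs()['time'])
E
python3 -c "
from chk import *
go('a')"
```

```text
[285 187  11  11  84] [290.0833 191.6429]
[279 225   7   6  10] [281.8 227.3]
grip tri (array([0.6039, 0.0102, 0.1761]), [np.float64(0.012589008871983009), np.float64(0.012589008871982988)]) 23.4
```

The grip is at (0.604, 0.010, 0.18), so the scoop is hanging. I let it settle and track the motion between frames.

Call:
play_rows --pt "0 0 0 0 0 0" --pt "0 0 0 0 0 0" --pt "0 0 0 0 0 0" --pt "0 0 0 0 0 0" --pt "0 0 0 0 0 0" --pt "0 0 0 0 0 0" --pt "0 0 0 0 0 0" --pt "0 0 0 0 0 0"

```text
time: 24.2
tcp_pos: [0.4027, 0.3098, 0.331]
ee_rot: [0.23, 0.669, -0.668, 0.23]
wrist_force: [-0.1, -0.2, 0.3]
finger_gap: 0.0424
finger_force: 0.0
```

Call:
play_rows --pt "0 0 0 0 0 0" --pt "0 0 0 0 0 0" --pt "0 0 0 0 0 0" --pt "0 0 0 0 0 0" --pt "0 0 0 0 0 0" --pt "0 0 0 0 0 0" --pt "0 0 0 0 0 0" --pt "0 0 0 0 0 0"

```text
time: 25.0
tcp_pos: [0.4027, 0.3098, 0.331]
ee_rot: [0.23, 0.669, -0.668, 0.23]
wrist_force: [0.1, 0.3, 0.2]
finger_gap: 0.0428
finger_force: 0.0
```

Call:
play_rows --pt "0 0 0 0 0 0" --pt "0 0 0 0 0 0" --pt "0 0 0 0 0 0" --pt "0 0 0 0 0 0" --pt "0 0 0 0 0 0" --pt "0 0 0 0 0 0" --pt "0 0 0 0 0 0" --pt "0 0 0 0 0 0"

```text
time: 25.8
tcp_pos: [0.4027, 0.3098, 0.331]
ee_rot: [0.23, 0.669, -0.668, 0.23]
wrist_force: [-0.1, -0.3, 0.8]
finger_gap: 0.0429
finger_force: 0.0
```

Run:
```python
from m import *
def white(f):
    h=cv2.cvtColor(f,cv2.COLOR_RGB2HSV);m=cv2.inRange(h,(0,0,150),(180,50,255));z=np.zeros_like(m);z[185:320,205:320]=m[185:320,205:320];return z
F=[];G=[]
for i in range(14): # 0.05 s apart
    F.append(vision.grab_frame('scene')['color']);
    m=cv2.moments(white(F[-1]),True);G.append((m['m00'],m['m10']/m['m00'],m['m01']/m['m00']))
print(np.round(G,2)); print('maxdiff px',[int((cv2.absdiff(F[0],x).max(2)>30).sum()) for x in F[1:]],get_obs()['time'])
f=F[-1];t=vision.grab_frame('top')['color']
# balls/bystanders: changes vs start
for n,im,b,k,e in(('scene',f,S,K2,E2),('top',t,T,K,E)):
    d=cv2.absdiff(im,b).max(2);N,l,s,c=cv2.connectedComponentsWithStats((d>30).astype(np.uint8)*255)
    for j in range(1,N):
        if s[j,4]>12: print(n,s[j],np.round(onplane(k,e,*c[j],.019),3))
```

```text
[[1216.    257.07  237.88]
 [1216.    257.    237.97]
 [1213.    257.05  237.83]
 [1216.    257.03  237.8 ]
 [1219.    257.01  237.93]
 [1216.    256.99  237.99]
 [1217.    257.03  237.88]
 [1215.    257.05  237.85]
 [1215.    257.06  237.95]
 [1219.    257.02  237.97]
 [1216.    256.99  238.01]
 [1219.    256.99  237.87]
 [1213.    257.01  238.  ]
 [1215.    257.04  237.96]]
maxdiff px [0, 0, 0, 0, 0, 0, 0, 1, 1, 2, 2, 2, 2] 26.5
scene [352   0  18   3  40] [-0.665 -0.073  0.019]
scene [406   0  43  13 406] [-0.703  0.168  0.019]
scene [322  13  34  21 437] [-0.482 -0.125  0.019]
scene [542  22  18  43 304] [-0.554  0.624  0.019]
scene [341  28  59  53 680] [-0.344  0.022  0.019]
scene [305  35  12  30 105] [-0.295 -0.178  0.019]
scene [330  40  26  28 332] [-0.285 -0.055  0.019]
scene [321  42  11  17  66] [-0.302 -0.117  0.019]
scene [545  59  15  12  84] [-0.421  0.616  0.019]
scene [ 453   63  107   84 3515] [-0.128  0.473  0.019]
scene [ 170   83  147   77 3932] [ 0.156 -0.293  0.019]
scene [515  84  13  13 115] [-0.255  0.524  0.019]
scene [300 124  27   7 126] [ 0.1   -0.045 
[... 853 characters left out ...]
 3   7  13] [ 0.584 -0.285  0.019]
top [400 219   8   9  60] [ 0.562 -0.254  0.019]
top [423 218   9   9  67] [ 0.563 -0.307  0.019]
top [171 225   6   8  36] [0.564 0.272 0.019]
top [177 224   8   9  43] [0.562 0.254 0.019]
top [195 232  19  29 129] [0.52  0.195 0.019]
top [176 237   3   7  13] [0.537 0.263 0.019]
top [167 239   4   5  14] [0.535 0.282 0.019]
top [169 247   5   6  16] [0.515 0.276 0.019]
top [178 246   4   6  16] [0.517 0.257 0.019]
top [318 250   7  14  26] [ 0.493 -0.066  0.019]
top [   0  258   96   52 2305] [0.442 0.581 0.019]
top [333 291   7  13  72] [ 0.4   -0.095  0.019]
top [ 51 317  43  29 529] [0.346 0.51  0.019]
top [   0  319   50   37 1036] [0.33  0.605 0.019]
```

```bash
python3 -c "
from rig import order
print(order.job_done())"
```

```text
the job is handed in; nothing more can be done
None
```

The job is handed in: all three balls were lifted in one scoopful and tipped into the housing, and the scoop hangs still by its eye on the peg, with the last camera frames showing no motion and no sign that the gears or the ring moved.

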